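# Find the soft corner of the spindle's base plate and shim it

### The job

The polishing spindle's base plate stands on four rubber feet and rocks, because one foot has gone soft. Press down firmly on the plate's corners with the fingertips, one after another, until you find the one that gives, then press that corner's shim in under the plate until its upturned end lies flat against the plate's edge. Press down on that corner once more to check that it now stands firm. Leave the other three shims where they are, do not lift or shift the plate, and leave the other things on the bench alone.

Things in the scene. Friction and masses are not known exactly. Their poses are not given: they have to be found in the camera images.
- plate: base plate of a polishing spindle, bare steel, 180 (its x) x 250 (its y) x 12 mm, 5 kg, loose on four rubber feet. Origin: centre of its underside; z up, y along the shaft. Underside 26 mm, top face 38 mm above the bench. Pillow blocks, shaft and pulley are fixed on its middle (within 45 mm of the shaft, at most 46 mm above the plate); the corners are bare. Which corner is bad cannot be seen.
- corner_1 (a point): place to press on the plate's near left corner (-x, +y in the plate's frame): on the top face straight above the rubber foot, 30 mm in from both edges. A sound corner hardly moves (under 1 mm) when pressed with 10 to 15 N; the bad one starts to yield at 2 to 3 N, has gone down 3 to 5 mm by 8 N, stops hard there, and springs back when let go. Once shimmed it is firm too.
- corner_2 (a point): place to press on the plate's far left corner (+x, +y in the plate's frame): on the top face straight above the rubber foot, 30 mm in from both edges. A sound corner hardly moves (under 1 mm) when pressed with 10 to 15 N; the bad one starts to yield at 2 to 3 N, has gone down 3 to 5 mm by 8 N, stops hard there, and springs back when let go. Once shimmed it is firm too.
- corner_3 (a point): place to press on the plate's far right corner (+x, -y in the plate's frame): on the top face straight above the rubber foot, 30 mm in from both edges. A sound corner hardly moves (under 1 mm) when pressed with 10 to 15 N; the bad one starts to yield at 2 to 3 N, has gone down 3 to 5 mm by 8 N, stops hard there, and springs back when let go. Once shimmed it is firm too.
- corner_4 (a point): place to press on the plate's near right corner (-x, -y in the plate's frame): on the top face straight above the rubber foot, 30 mm in from both edges. A sound corner hardly moves (under 1 mm) when pressed with 10 to 15 N; the bad one starts to yield at 2 to 3 N, has gone down 3 to 5 mm by 8 N, stops hard there, and springs back when let go. Once shimmed it is firm too.
- shim_1: slotted steel taper shim at the near left corner. Its upturned end is an upright plate 52 wide, 26 high, 5.5 mm thick, 8 to 34 mm above the bench, on a bed plate reaching 200 mm from the middle along y. Origin: foot of its inner face. It slides only along the plate's y, pushed in towards -y with about 4 N to a stop; starts 24 to 30 mm out; home, the origin is at the plate's edge, y = 125 mm.
- shim_2: slotted steel taper shim at the far left corner. Its upturned end is an upright plate 52 wide, 26 high, 5.5 mm thick, 8 to 34 mm above the bench, on a bed plate reaching 200 mm from the middle along y. Origin: foot of its inner face. It slides only along the plate's y, pushed in towards -y with about 4 N to a stop; starts 24 to 30 mm out; home, the origin is at the plate's edge, y = 125 mm.
- shim_3: slotted steel taper shim at the far right corner. Its upturned end is an upright plate 52 wide, 26 high, 5.5 mm thick, 8 to 34 mm above the bench, on a bed plate reaching 200 mm from the middle along y. Origin: foot of its inner face. It slides only along the plate's y, pushed in towards +y with about 4 N to a stop; starts 24 to 30 mm out; home, the origin is at the plate's edge, y = -125 mm.
- shim_4: slotted steel taper shim at the near right corner. Its upturned end is an upright plate 52 wide, 26 high, 5.5 mm thick, 8 to 34 mm above the bench, on a bed plate reaching 200 mm from the middle along y. Origin: foot of its inner face. It slides only along the plate's y, pushed in towards +y with about 4 N to a stop; starts 24 to 30 mm out; home, the origin is at the plate's edge, y = -125 mm.
- collar: loose steel shaft collar, ring 42 mm across, 20 mm high, standing on the bed beside the plate, between the two left shims. Leave alone. Origin: centre of its underside.
- bolt: loose hexagon bolt standing on its head on the bed beside the plate, between the two right shims, 29 mm across, 51 mm high. Leave alone. Origin: centre of its underside.
- spanner: loose steel spanner lying on the bench. Leave alone.
- hammer: loose hammer lying on the bench. Leave alone.
- oil: grey plastic oil bottle, 52 mm across, 150 mm high, standing on the bench. Leave alone.
- tin: open aluminium tin, 76 mm across, 70 mm high, standing on the bench. Leave alone.
- buff: polishing wheel lying flat on the bench, 100 mm across, 26 mm high. Leave alone.

How it is judged:
By the outcome, as a careful person would: the job done as asked, in the order asked, and still so for the second after the job is handed in, with the robot touching nothing.
It also fails if it takes over 64 s, if anything falls off the work surface, if the arm or the gripper's body presses on something with over 40 N, if the wrist force passes 120 N, or if a joint passes its speed limit or range.

### The arm

A 7-joint arm with a two-finger parallel gripper is mounted at the origin on the work surface. World frame = base frame: x ahead of the robot, y to its left, z up, the work surface at z = 0. Lengths are in m, angles in degrees, forces in N, time in s.
With the tool pointing down it reaches from about 0.425 to 0.875 m from the base axis. Payload 4.7 kg.
Tool frame: the origin (TCP) lies between the finger pads; the fingertips stand env.finger_overhang ahead of it and the grasp point (between the pads) lies 5 mm behind it (env.finger_overhang is the distance from the TCP to the fingertips, in m); z points along the fingers, y is the line along which they close (so a half turn about z gives the same grasp; the last joint's range is limited). The gripper opens to 87 mm and grips with 3 to 60 N. Pads are 19 mm wide; open, the fingers measure 117 mm over their backs; the gripper's body (75 mm by 190 mm) begins 51 mm behind the grasp point.
Start: joints at [-74.25, 18.392, -4.016, 83.108, 1.295, 78.541, -3.26], TCP at [0.168, 0.628, 0.237] pointing down, gripper open.
Joint ranges: [-163.93, 163.93], [-17.29, 119.83], [-79.2, 71.16], [3.27, 140.29], [-89.18, 269.18], [5.43, 117.66], [-154.24, 154.24]. Speed limits (degrees/s): [147.25, 147.25, 180, 180, 180, 180, 180].

### API

Orientations are given as [roll, pitch, yaw] about the fixed x, y, z axes, in that order (R = Rz(yaw) Ry(pitch) Rx(roll)).
In Python, from cell import telemetry, eyes, env, models gives the robot as it stands. The module is installed in compiled form; this text tells all that it offers.
- The arm moves only by the tool drive_tool, never from a script. Its arguments are lists of equal length, an entry for each row: "angular": the turn, a rotation vector about the tool's x, y, z in rad, a list of three; "delta_pos": the shift along the tool's x, y, z in cm, a list of three; "gripper": the finger opening in cm, from 0 to 8.7. A call has 1 to 20 rows; each row shifts and turns the commanded pose from where the row before left it, along the tool's axes as they then stand; what a row does not reach is not made up. A row lasts 1/10 s, in which the tool goes at most 50 mm and 8.59 degrees, less where a joint would pass 70% of its speed; a pose out of reach is approached as far as the arm can. A call with a gripper value outside its range is refused whole. The fingers move at their own pace and stop on an object; "squeeze" is the grip in N (left out, the last holds). Time passes only in rows, so rows that do not move let the fingers close. It gives the time, the measured TCP pose, the force, the opening and the grip force at its end, in the units of the state.
- telemetry.get_obs(): the state, without advancing time (a new reading comes with each control period).
- eyes.read_camera(name): name is "scene" or "side" or "wrist"; returns a dict with "pixels" (400x640x3 uint8, red, green, blue), "mtx" (3x3 intrinsics, pixels), "origin" and "orientation" of the camera in the world. Camera axes: x right, y down, z forward; pixel columns grow to the right and rows downward; lengths in m; the calibration is good to about 2 mm. The wrist camera is an equidistant fisheye: a pixel r from the principal point sees the ray r / f radians off the axis. A picture is of the moment at which its call begins. There is no depth.
- env.sign_off(): hands the job in; it is judged then, once.
Trained networks look in a picture, given as the dict that the camera call returned (one of the last four; its "shot" number tells which), for a name from the list of things; names that differ only in an ending like _2 or _b are one class to them, and where a whole thing is asked for, a point or a joint stands for the part that bears it (a point fixed in the world has none). Each returns a list of dicts, best first, with "p" (0 to 1); they miss things now and then, are a little off and sometimes report something else, mostly with a low value. They report only what shows in the picture. A call takes as long as a camera call.
- models.search_frame(picture, target): "centre" ([column, row] in pixels, amid what is visible of it).
- models.cut_out(picture, target): "pixels" (400x640 bool, what is visible of it) and "centre" ([column, row] in pixels, amid what is visible of it).
The state is a dict: "time_s": time; "qpos": joint angles; "joint_velocities": joint speeds; "effort": joint torques, N m; "tool_pos": TCP position; "tool_rot": TCP orientation; "force": force on the tool from outside, world axes, zero at the start; "wrist_torque": the same for the moment, N m; "grip_width": finger opening in m; "grasp_force": force on a finger pad.
Only numpy, scipy, OpenCV 4.12 (cv2) and the standard library are available. Lean on these libraries where they do the work, as an engineer would, in place of code of your own. Each camera call takes 0.05 s, during which the arm holds its last target. There are 200 camera calls.

## Working session

There is one attempt and no reset: what is moved stays moved. The work goes in short steps, Python scripts to look and compute and a tool call to move; the robot and the scene stay as the last step left them, time stands still between calls to the robot, and variables do not carry over. Pictures are saved under pics/ and viewed, at most 10 in all, crops included, and the job is handed in when it is done.

Besides the shell and the picture viewer there is one more tool, called after "Request:" by a JSON object that holds its "op" and its "data". drive_tool: Moves the arm, as the interface text tells. Its arguments: {"type":"object","properties":{"angular":{"type":"array","items":{"type":"array","items":{"type":"number"}}},"delta_pos":{"type":"array","items":{"type":"array","items":{"type":"number"}}},"gripper":{"type":"array","items":{"type":"number"}},"squeeze":{"type":"number"}},"required":["angular","delta_pos","gripper"]}

```bash
mkdir -p pics; cat > h.py <<'E'
import numpy as np, cv2
from scipy.spatial.transform import Rotation as R
from cell import telemetry, eyes, env, models
def save(p,name): cv2.imwrite('pics/'+name, cv2.cvtColor(p['pixels'],cv2.COLOR_RGB2BGR))
E
python3 - <<'E'
from h import *
o=telemetry.get_obs(); print({k:np.round(v,3).tolist() for k,v in o.items()}, env.finger_overhang)
for c in ("scene","side"):
    p=eyes.read_camera(c); save(p,c+'1.png'); print(c,p['mtx'],p['origin'],p['orientation'],p['shot'])
    for t in ("plate","shim_1","collar","bolt","oil","tin","buff","hammer","spanner","corner_1"):
        r=models.search_frame(p,t); print(t,[(np.round(d['centre']).tolist(),round(d['p'],2)) for d in r[:5]])
E
```

```text
{'time_s': 0.0, 'qpos': [-74.25, 18.44, -4.016, 83.174, 1.295, 78.541, -3.261], 'joint_velocities': [0.029, 0.074, -0.018, 0.123, 0.063, -0.005, 0.061], 'effort': [0.0, -49.129, -0.403, -31.253, -0.064, 0.044, 0.0], 'tool_pos': [0.168, 0.628, 0.235], 'tool_rot': [-179.891, 0.005, 165.058], 'force': [0.41, 0.388, 0.087], 'wrist_torque': [0.005, 0.079, -0.031], 'grasp_force': 0.0, 'grip_width': 0.087} 0.014
scene [[370.65278225   0.         320.680377  ]
 [  0.         370.65278225 198.63965942]
 [  0.           0.           1.        ]] [0.93580749 0.28586857 0.89291688] [-1.47677448e+02  5.48591532e-02  1.32826965e+02] 1
plate [([336.0, 225.0], 0.83), ([274.0, 118.0], 0.7)]
shim_1 [([370.0, 277.0], 0.76), ([279.0, 217.0], 0.59), ([393.0, 241.0], 0.5)]
collar [([386.0, 268.0], 0.69), ([509.0, 312.0], 0.65)]
bolt [([282.0, 197.0], 0.47)]
oil [([211.0, 171.0], 0.58)]
tin [([420.0, 369.0], 0.92)]
buff [([207.0, 135.0], 0.6), ([337.0, 227.0], 0.55)]
hammer [([509.0, 312.0], 0.76)]
spanner [([273.0, 118.0], 0.58), ([419.0, 366.0], 0.17)]
corner_1 [([338.0, 227.0], 0.96)]
side [[511.85972538   0.         323.34707195]
 [  0.         511.85972538 193.84347561]
 [  0.           0.           1.        ]] [ 0.14921952 -1.10545115  1.30824336] [-137.82938006    0.47261853  -22.04053994] 2
plate [([324.0, 192.0], 0.93)]
shim_1 [([327.0, 225.0], 0.69), ([286.0, 169.0], 0.6), ([358.0, 212.0], 0.55), ([317.0, 154.0], 0.51)]
collar [([298.0, 159.0], 0.62), ([359.0, 212.0], 0.52)]
bolt [([348.0, 225.0], 0.49)]
oil [([401.0, 250.0], 0.55)]
tin [([318.0, 116.0], 0.88)]
buff [([394.0, 314.0], 0.64)]
hammer [([252.0, 123.0], 0.77), ([323.0, 190.0], 0.26)]
spanner [([321.0, 317.0], 0.57)]
corner_1 [([321.0, 191.0], 0.61)]
```

```bash
python3 - <<'E'
import cv2
a=cv2.imread('pics/scene1.png')[140:330,220:480]; b=cv2.imread('pics/side1.png')[120:270,240:440]
a=cv2.resize(a,(780,570),interpolation=2); b=cv2.resize(b,(800,600),interpolation=2)
cv2.imwrite('pics/a.png',a); cv2.imwrite('pics/b.png',b)
E
```

```text
(no output)
```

View pics/a.png

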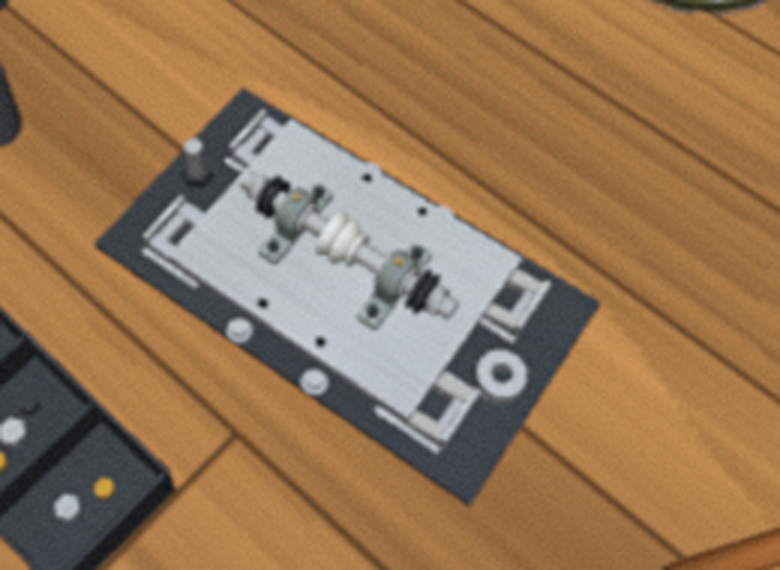

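View pics/b.png

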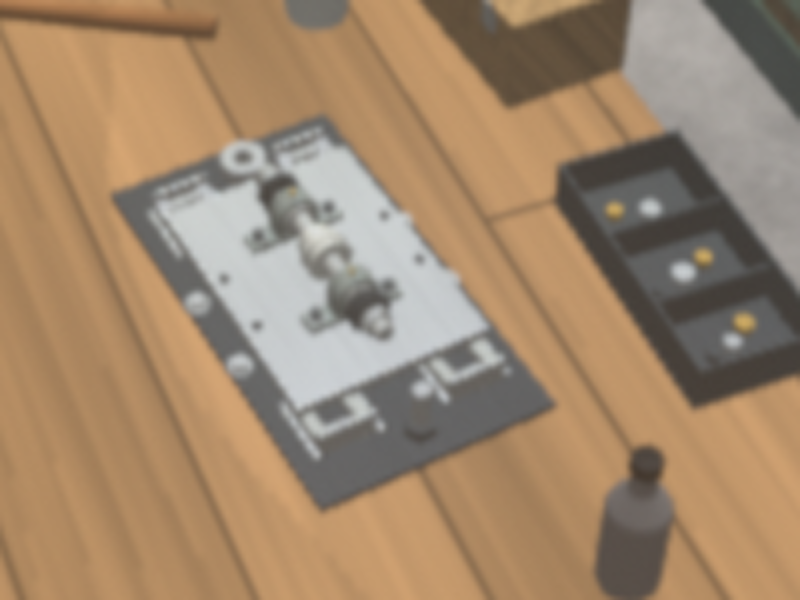

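View pics/scene1.png

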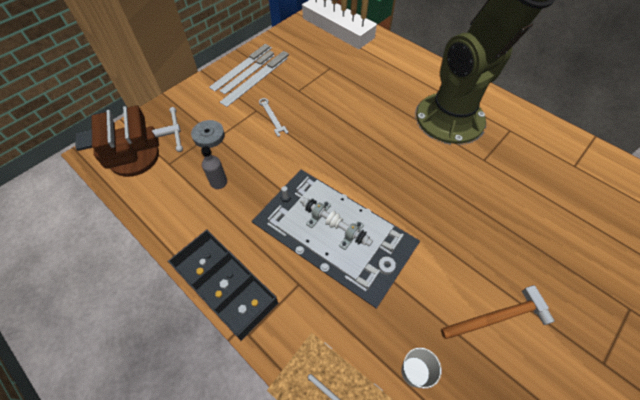

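The scene view shows the plate at about (281–393, 180–277), with the collar end (+y, left) at lower right and the bolt end at upper left. The side view agrees. I'll fit the plate pose from its corners and the shims.

```bash
cat >> h.py <<'E'
def proj(p,X):
    C=R.from_euler('xyz',p['orientation'],degrees=True).as_matrix()
    x=(np.asarray(X)-p['origin'])@C
    M=p['mtx']; return x[:,:2]/x[:,2:]*[M[0,0],M[1,1]]+[M[0,2],M[1,2]]
def onplane(p,uv,z):
    C=R.from_euler('xyz',p['orientation'],degrees=True).as_matrix(); M=p['mtx']
    d=C@[(uv[0]-M[0,2])/M[0,0],(uv[1]-M[1,2])/M[1,1],1]; return p['origin']+d*(z-p['origin'][2])/d[2]
def world(q,L):
    c,s=np.cos(q[2]),np.sin(q[2]); L=np.asarray(L,float); o=L.copy()
    o[:,0]=q[0]+c*L[:,0]-s*L[:,1]; o[:,1]=q[1]+s*L[:,0]+c*L[:,1]; return o
E
python3 - <<'E'
from h import *
from scipy.optimize import least_squares
S=eyes.read_camera('scene'); D=eyes.read_camera('side')
# order: corner1(-x,+y) 2(+x,+y) 3(+x,-y) 4(-x,-y)
L=np.array([[-.09,.125,.038],[.09,.125,.038],[.09,-.125,.038],[-.09,-.125,.038]])
s=np.array([[393.3,227.3],[356.7,277.3],[281.7,227.3],[316.7,180.7]])
print([onplane(S,u,.038).round(3).tolist() for u in s])
d=np.array([[280,170],[325,157.5],[362.5,203.75],[315,222.5]])
print([onplane(D,u,.038).round(3).tolist() for u in d])
for fs,fd in((1,1),(1,0),(0,1)):
    f=lambda q:np.r_[(fs*(proj(S,world(q,L))-s)).ravel(),(fd*(proj(D,world(q,L))-d)).ravel()]
    r=least_squares(f,[.5,.05,0.]); print(r.x, np.degrees(r.x[2]), f(r.x).round(1))
for p in(S,D):
    for e in models.cut_out(p,'shim_1'):
        w=onplane(p,e['centre'],.02); print('shim',round(e['p'],2),w.round(3))
    for t in('collar','bolt','oil','tin','buff','hammer','spanner'):
        e=models.search_frame(p,t)
        if e: print(t,onplane(p,e[0]['centre'],.02).round(3))
E
```

```text
[[0.476, 0.116, 0.038], [0.645, 0.133, 0.038], [0.673, -0.097, 0.038], [0.503, -0.131, 0.038]]
[[0.473, 0.127, 0.038], [0.643, 0.125, 0.038], [0.674, -0.125, 0.038], [0.5, -0.139, 0.038]]
[0.57351665 0.00235685 0.11779735] 6.749291005688204 [ 1.4 -1.7  0.3  1.9 -5.  -2.2  0.8 -1.2 -0.   2.5  0.2 -2.5 -0.7 -3.2
 -1.2 -1.4]
[0.57359811 0.00446563 0.12576532] 7.2058221458172875 [ 2.  -1.6  1.5  2.4 -4.5 -1.3  1.  -0.6 -0.   0.  -0.  -0.  -0.  -0.
 -0.  -0. ]
[ 0.57301834 -0.00332607  0.10376795] 5.945465620274036 [-0.  -0.  -0.   0.  -0.  -0.   0.  -0.   0.7  3.2  1.3 -1.4 -0.4 -1.5
 -1.4 -0.1]
shim 0.8 [0.621 0.15  0.02 ]
shim 0.72 [ 0.529 -0.16   0.02 ]
shim 0.68 [0.514 0.137 0.02 ]
shim 0.64 [ 0.651 -0.141  0.02 ]
collar [0.565 0.162 0.02 ]
bolt [0.563 0.164 0.02 ]
oil [ 0.675 -0.39   0.02 ]
tin [0.696 0.368 0.02 ]
buff [ 0.599 -0.509  0.02 ]
hammer [0.466 0.444 0.02 ]
spanner [ 0.652 -0.145  0.02 ]
shim 0.7 [ 0.527 -0.142  0.02 ]
shim 0.47 [ 0.649 -0.141  0.02 ]
shim 0.38 [0.711 0.375 0.02 ]
collar [0.555 0.168 0.02 ]
bolt [ 0.593 -0.17   0.02 ]
oil [ 0.711 -0.325  0.02 ]
tin [0.713 0.388 0.02 ]
buff [ 0.598 -0.515  0.02 ]
hammer [0.455 0.425 0.02 ]
spanner [0.483 0.428 0.02 ]
```

Request:
{"op": "drive_tool", "data": {"angular": [[0,0,-0.125],[0,0,-0.125],[0,0,-0.125],[0,0,0],[0,0,0],[0,0,0],[0,0,0],[0,0,0],[0,0,0],[0,0,0],[0,0,0],[0,0,0],[0,0,0],[0,0,0],[0,0,0],[0,0,0],[0,0,0],[0,0,0],[0,0,0],[0,0,0]], "delta_pos": [[0,0,0],[0,0,0],[0,0,0],[-2.07,-4.18,0],[-2.07,-4.18,0],[-2.07,-4.18,0],[-2.07,-4.18,0],[-2.07,-4.18,0],[-2.07,-4.18,0],[-2.07,-4.18,0],[-2.07,-4.18,0],[-2.07,-4.18,0],[-2.07,-4.18,0],[-2.07,-4.18,0],[-2.07,-4.18,0],[-2.07,-4.18,0],[-2.07,-4.18,0],[-2.07,-4.18,0],[-2.07,-4.18,0],[0,0,0]], "gripper": [0,0,0,0,0,0,0,0,0,0,0,0,0,0,0,0,0,0,0,0]}}

```text
time_s: 4.0
tool_pos: [0.5749, -0.0067, 0.2368]
tool_rot: [-179.7, 0.1, -174.1]
force: [-0.5, 1.2, 0.3]
grip_width: 0.0003
grasp_force: 0.0
```

```bash
python3 - <<'E'
from h import *
p=eyes.read_camera('wrist'); save(p,'w1.png'); print(p['mtx'],p['origin'],p['orientation'])
o=telemetry.get_obs(); print(o['time_s'],o['tool_pos'],o['tool_rot'],o['grip_width'],o['force'])
E
```

```text
[[309.70691629   0.         320.62177888]
 [  0.         309.70691629 200.94335839]
 [  0.           0.           1.        ]] [ 0.4954816  -0.01388102  0.38580126] [163.265736     0.30293682  95.90641589]
4.05 [ 0.57370929 -0.0028      0.23650842] [-1.79885648e+02  5.54864349e-03 -1.73847386e+02] 0.0004486283863218075 [-1.28509922  0.61489574 -0.27978947]
```

View pics/w1.png

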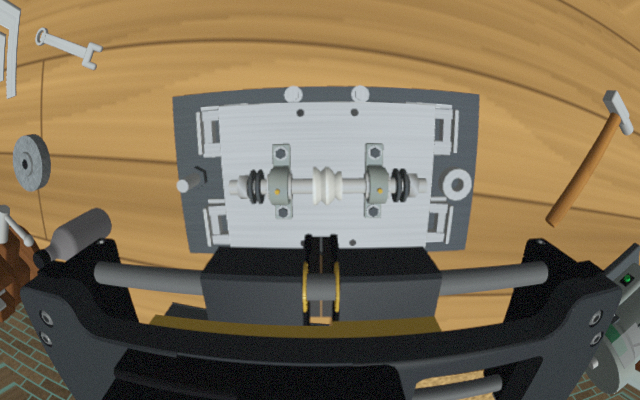

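The wrist view shows the plate at about (222–435, 103–248), with the collar at (457,184) on the +y side and the bolt at (190,183) on the −y side. Image up points toward the robot. I'll rectify this view onto the plate's top plane.

```bash
cat >> h.py <<'E'
def projf(p,X):
    C=R.from_euler('xyz',p['orientation'],degrees=True).as_matrix()
    x=(np.asarray(X)-p['origin'])@C; M=p['mtx']
    rr=np.hypot(x[...,0],x[...,1]); th=np.arctan2(rr,x[...,2]); k=np.where(rr>1e-9,th/rr,0)
    return np.stack([M[0,0]*k*x[...,0]+M[0,2],M[1,1]*k*x[...,1]+M[1,2]],-1)
E
python3 - <<'E'
from h import *
p=dict(pixels=cv2.cvtColor(cv2.imread('pics/w1.png'),cv2.COLOR_BGR2RGB),mtx=np.array([[309.70691629,0,320.62177888],[0,309.70691629,200.94335839],[0,0,1]]),origin=np.array([0.4954816,-0.01388102,0.38580126]),orientation=np.array([163.265736,0.30293682,95.90641589]))
# rows: x from .44 (top) to .70; cols: y from -.22 to .22 at 1.8px/mm
k=1800.; ys=-.22+np.arange(790)/k; xs=.45+np.arange(470)/k
YY,XX=np.meshgrid(ys,xs); uv=projf(p,np.stack([XX,YY,np.full_like(XX,.038)],-1)).astype(np.float32)
im=cv2.remap(p['pixels'][:,:,::-1].copy(),uv[...,0],uv[...,1],cv2.INTER_CUBIC)
for q,col in(((.5735,.002,.115),(0,0,255)),):
    L=world(q,[[-.09,.125,0],[.09,.125,0],[.09,-.125,0],[-.09,-.125,0]])
    cv2.polylines(im,[np.array([[(a[1]+.22)*k,(a[0]-.45)*k] for a in L],np.int32)],True,col,1)
cv2.imwrite('pics/r1.png',im)
E
```

```text
(no output)
```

View pics/r1.png

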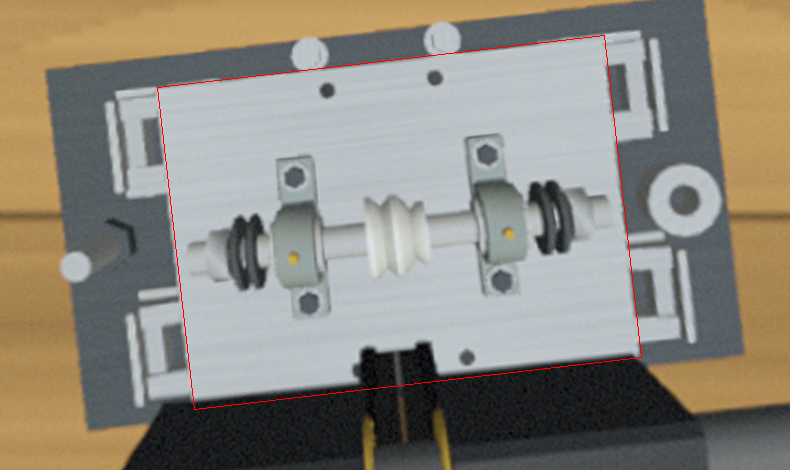

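The rectified view confirms plate pose x≈0.5735, y≈0.002, yaw≈6.6°. I'll go to corner 1 first, stopping 10 mm above it.

Request:
{"op": "drive_tool", "data": {"angular": [[0,0,-0.008],[0,0,0],[0,0,0],[0,0,0],[0,0,0],[0,0,0],[0,0,0],[0,0,0],[0,0,0],[0,0,0]], "delta_pos": [[2,3.33,0],[2,3.33,0],[1.96,3.33,0],[0,0,4],[0,0,4],[0,0,4],[0,0,3],[0,0,2.4],[0,0,0],[0,0,0]], "gripper": [0,0,0,0,0,0,0,0,0,0]}}

```text
time_s: 5.05
tool_pos: [0.5016, 0.0944, 0.063]
tool_rot: [180.0, -0.0, -172.9]
force: [0.1, 0.5, 0.6]
grip_width: 0.0004
grasp_force: 0.0
```

Request:
{"op": "drive_tool", "data": {"angular": [[0,0,0],[0,0,0],[0,0,0],[0,0,0],[0,0,0]], "delta_pos": [[0,0,0.3],[0,0,0.3],[0,0,0.2],[0,0,0],[0,0,0]], "gripper": [0,0,0,0,0]}}

```text
time_s: 5.55
tool_pos: [0.5019, 0.0934, 0.0548]
tool_rot: [180.0, 0.0, -173.0]
force: [0.3, 0.1, -0.1]
grip_width: 0.0001
grasp_force: 0.0
```

Request:
{"op": "drive_tool", "data": {"angular": [[0,0,0],[0,0,0],[0,0,0],[0,0,0],[0,0,0]], "delta_pos": [[0,-0.4,0],[0,0,0.1],[0,0,0.1],[0,0,0.1],[0,0,0]], "gripper": [0,0,0,0,0]}}

```text
time_s: 6.05
tool_pos: [0.5023, 0.0893, 0.0517]
tool_rot: [-180.0, -0.0, -173.0]
force: [-1.3, -0.6, 2.8]
grip_width: 0.0001
grasp_force: 1.4
```

Request:
{"op": "drive_tool", "data": {"angular": [[0,0,0],[0,0,0]], "delta_pos": [[0,0,0.1],[0,0,0]], "gripper": [0,0]}}

```text
time_s: 6.25
tool_pos: [0.5023, 0.0894, 0.0507]
tool_rot: [180.0, -0.0, -173.0]
force: [-2.6, -0.2, 4.1]
grip_width: 0.0003
grasp_force: 2.1
```

Request:
{"op": "drive_tool", "data": {"angular": [[0,0,0],[0,0,0]], "delta_pos": [[0,0,0.1],[0,0,0]], "gripper": [0,0]}}

```text
time_s: 6.45
tool_pos: [0.5022, 0.0894, 0.0496]
tool_rot: [180.0, -0.0, -173.0]
force: [-1.7, -0.8, 4.8]
grip_width: 0.0004
grasp_force: 2.5
```

Request:
{"op": "drive_tool", "data": {"angular": [[0,0,0],[0,0,0]], "delta_pos": [[0,0,0.1],[0,0,0]], "gripper": [0,0]}}

```text
time_s: 6.65
tool_pos: [0.5021, 0.0895, 0.0486]
tool_rot: [180.0, -0.0, -173.0]
force: [-3.0, 0.1, 5.6]
grip_width: 0.0004
grasp_force: 2.8
```

Request:
{"op": "drive_tool", "data": {"angular": [[0,0,0],[0,0,0]], "delta_pos": [[0,0,0.1],[0,0,0]], "gripper": [0,0]}}

```text
time_s: 6.85
tool_pos: [0.5021, 0.0895, 0.048]
tool_rot: [180.0, -0.0, -173.0]
force: [-3.8, -0.6, 7.8]
grip_width: 0.0004
grasp_force: 4.4
```

Request:
{"op": "drive_tool", "data": {"angular": [[0,0,0],[0,0,0]], "delta_pos": [[0,0,0.1],[0,0,0]], "gripper": [0,0]}}

```text
time_s: 7.05
tool_pos: [0.5021, 0.0895, 0.0478]
tool_rot: [180.0, -0.0, -173.0]
force: [-6.6, -1.5, 15.4]
grip_width: 0.0005
grasp_force: 7.5
```

Corner 1 gives: it sank about 4 mm by 8 N and then stopped hard. I'll lift off and go outboard of shim 1.

Request:
{"op": "drive_tool", "data": {"angular": [[0,0,0],[0,0,0],[0,0,0],[0,0,0],[0,0,0],[0,0,0],[0,0,0],[0,0,0],[0,0,0]], "delta_pos": [[0,0,-0.5],[0,0,-1.5],[0,0,-4],[0,3,0],[0,3,0],[0,3.2,0],[0,0,2],[0,0,2],[0,0,0]], "gripper": [0,0,0,0,0,0,0,0,0]}}

```text
time_s: 7.95
tool_pos: [0.4889, 0.1804, 0.0638]
tool_rot: [-179.9, -0.3, -172.9]
force: [-1.1, -0.1, -0.2]
grip_width: 0.0006
grasp_force: 0.0
```

```bash
python3 - <<'E'
from h import *
p=eyes.read_camera('wrist'); o=telemetry.get_obs(); print(o['time_s'],o['tool_pos'],o['tool_rot'],o['force'])
k=2000.; ys=.02+np.arange(400)/k; xs=.45+np.arange(400)/k
out=[]
for z in(.038,.034):
    YY,XX=np.meshgrid(ys,xs); uv=projf(p,np.stack([XX,YY,np.full_like(XX,z)],-1)).astype(np.float32)
    im=cv2.remap(p['pixels'][:,:,::-1].copy(),uv[...,0],uv[...,1],cv2.INTER_CUBIC)
    q=(.5735,.002,.115)
    for L in ([[-.09,.125,0],[.09,.125,0],[.09,-.125,0],[-.09,-.125,0]],[[-.086,.152,0],[-.034,.152,0],[-.034,.1575,0],[-.086,.1575,0]]):
        L=world(q,L); cv2.polylines(im,[np.array([[(a[1]-.02)*k,(a[0]-.45)*k] for a in L],np.int32)],True,(0,0,255),1)
    out.append(im)
cv2.imwrite('pics/r2.png',np.hstack(out))
E
```

```text
8.0 [0.48996242 0.18043609 0.06523237] [-1.79934505e+02 -1.51365901e-01 -1.72987211e+02] [ 0.37677997 -1.19658642  0.41633778]
```

View pics/r2.png

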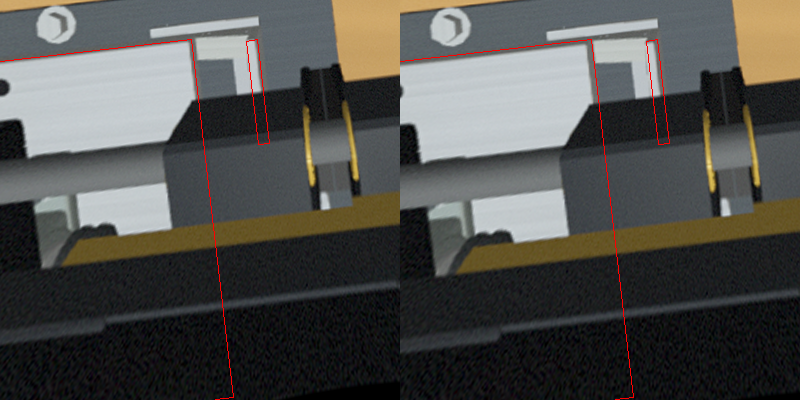

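The rectified view shows the plate outline matching. The shim's upright ends near y'≈157 mm, and the fingers are clear outboard of it. Next I lower and push in.

Request:
{"op": "drive_tool", "data": {"angular": [[0,0,0],[0,0,0],[0,0,0],[0,0,0]], "delta_pos": [[0.2,0,1.5],[-0.3,0,1.5],[0,0,0],[0,0,0]], "gripper": [0,0,0,0]}}

```text
time_s: 8.4
tool_pos: [0.4923, 0.1807, 0.0367]
tool_rot: [-180.0, -0.0, -173.0]
force: [0.1, -0.7, -0.1]
grip_width: 0.0004
grasp_force: 0.0
```

Request:
{"op": "drive_tool", "data": {"angular": [[0,0,0],[0,0,0],[0,0,0],[0,0,0],[0,0,0],[0,0,0]], "delta_pos": [[0,-0.5,0],[0,-0.4,0],[0,-0.3,0],[0,-0.3,0],[0,-0.3,0],[0,0,0]], "gripper": [0,0,0,0,0,0]}}

```text
time_s: 9.0
tool_pos: [0.4944, 0.1624, 0.0367]
tool_rot: [-180.0, 0.0, -173.0]
force: [0.2, -0.6, -0.1]
grip_width: 0.0005
grasp_force: 0.0
```

Request:
{"op": "drive_tool", "data": {"angular": [[0,0,0],[0,0,0],[0,0,0],[0,0,0]], "delta_pos": [[0,-0.2,0],[0,-0.2,0],[0,-0.2,0],[0,0,0]], "gripper": [0,0,0,0]}}

```text
time_s: 9.4
tool_pos: [0.4949, 0.1576, 0.0366]
tool_rot: [179.9, 0.0, -173.0]
force: [0.1, 2.4, -0.1]
grip_width: 0.0006
grasp_force: 1.0
```

Request:
{"op": "drive_tool", "data": {"angular": [[0,0,0],[0,0,0],[0,0,0],[0,0,0]], "delta_pos": [[0,-0.2,0],[0,-0.2,0],[0,-0.2,0],[0,0,0]], "gripper": [0,0,0,0]}}

```text
time_s: 9.8
tool_pos: [0.4957, 0.1508, 0.0366]
tool_rot: [-180.0, -0.0, -173.0]
force: [-1.0, 1.9, 0.1]
grip_width: 0.0008
grasp_force: 1.2
```

Request:
{"op": "drive_tool", "data": {"angular": [[0,0,0],[0,0,0],[0,0,0],[0,0,0],[0,0,0],[0,0,0]], "delta_pos": [[0,-0.2,0],[0,-0.2,0],[0,-0.2,0],[0,-0.2,0],[0,-0.2,0],[0,0,0]], "gripper": [0,0,0,0,0,0]}}

```text
time_s: 10.4
tool_pos: [0.497, 0.1405, 0.0366]
tool_rot: [-180.0, -0.0, -173.0]
force: [-1.3, 1.8, 0.1]
grip_width: 0.0007
grasp_force: 1.0
```

Request:
{"op": "drive_tool", "data": {"angular": [[0,0,0],[0,0,0],[0,0,0]], "delta_pos": [[0,-0.2,0],[0,-0.2,0],[0,0,0]], "gripper": [0,0,0]}}

```text
time_s: 10.7
tool_pos: [0.4974, 0.1368, 0.0366]
tool_rot: [-180.0, -0.0, -173.0]
force: [-1.5, 2.2, 0.5]
grip_width: 0.0006
grasp_force: 1.1
```

Request:
{"op": "drive_tool", "data": {"angular": [[0,0,0],[0,0,0],[0,0,0]], "delta_pos": [[0,-0.1,0],[0,-0.1,0],[0,0,0]], "gripper": [0,0,0]}}

```text
time_s: 11.0
tool_pos: [0.4976, 0.135, 0.0366]
tool_rot: [-180.0, -0.0, -173.0]
force: [-2.1, 2.5, 0.7]
grip_width: 0.0005
grasp_force: 1.3
```

Request:
{"op": "drive_tool", "data": {"angular": [[0,0,0],[0,0,0]], "delta_pos": [[0,-0.1,0],[0,0,0]], "gripper": [0,0]}}

```text
time_s: 11.2
tool_pos: [0.4977, 0.1341, 0.0365]
tool_rot: [-180.0, -0.0, -173.0]
force: [-2.9, 2.4, 0.8]
grip_width: 0.0005
grasp_force: 1.3
```

Request:
{"op": "drive_tool", "data": {"angular": [[0,0,0],[0,0,0]], "delta_pos": [[0,-0.1,0],[0,0,0]], "gripper": [0,0]}}

```text
time_s: 11.4
tool_pos: [0.4978, 0.1331, 0.0365]
tool_rot: [-180.0, -0.0, -173.0]
force: [-2.5, 2.4, 0.5]
grip_width: 0.0002
grasp_force: 1.3
```

Request:
{"op": "drive_tool", "data": {"angular": [[0,0,0],[0,0,0]], "delta_pos": [[0,-0.1,0],[0,0,0]], "gripper": [0,0]}}

```text
time_s: 11.6
tool_pos: [0.4979, 0.1323, 0.0366]
tool_rot: [180.0, -0.0, -173.0]
force: [-3.0, 3.8, 1.6]
grip_width: 0.0007
grasp_force: 1.7
```

Request:
{"op": "drive_tool", "data": {"angular": [[0,0,0],[0,0,0]], "delta_pos": [[0,-0.1,0],[0,0,0]], "gripper": [0,0]}}

```text
time_s: 11.8
tool_pos: [0.4979, 0.1323, 0.0366]
tool_rot: [179.9, -0.0, -173.0]
force: [-1.9, 4.8, 1.1]
grip_width: 0.0007
grasp_force: 2.7
```

Request:
{"op": "drive_tool", "data": {"angular": [[0,0,0],[0,0,0]], "delta_pos": [[0,-0.05,0],[0,0,0]], "gripper": [0,0]}}

```text
time_s: 12.0
tool_pos: [0.4979, 0.1323, 0.0366]
tool_rot: [179.9, -0.0, -173.0]
force: [-3.0, 5.8, 1.6]
grip_width: 0.0002
grasp_force: 3.1
```

Request:
{"op": "drive_tool", "data": {"angular": [[0,0,0],[0,0,0],[0,0,0]], "delta_pos": [[0,-0.1,0],[0,-0.05,0],[0,0,0]], "gripper": [0,0,0]}}

```text
time_s: 12.3
tool_pos: [0.4979, 0.1322, 0.0366]
tool_rot: [179.8, 0.0, -172.9]
force: [-3.0, 9.8, 0.0]
grip_width: 0.0
grasp_force: 4.5
```

Request:
{"op": "drive_tool", "data": {"angular": [[0,0,0],[0,0,0],[0,0,0],[0,0,0],[0,0,0],[0,0,0],[0,0,0]], "delta_pos": [[0,0.5,0],[0,2,0],[0,2,0],[0,0,-3],[0,0,-4],[0,0,-4],[0,0,0]], "gripper": [0,0,0,0,0,0,0]}}

```text
time_s: 13.0
tool_pos: [0.4977, 0.1739, 0.1525]
tool_rot: [179.9, 0.7, -173.1]
force: [0.9, 0.5, -1.3]
grip_width: 0.0006
grasp_force: 0.0
```

```bash
python3 - <<'E'
from h import *
p=eyes.read_camera('wrist'); o=telemetry.get_obs(); print(o['time_s'],o['tool_pos'],o['tool_rot'],o['force'])
k=1800.; ys=-.02+np.arange(440)/k; xs=.44+np.arange(300)/k
YY,XX=np.meshgrid(ys,xs); uv=projf(p,np.stack([XX,YY,np.full_like(XX,.036)],-1)).astype(np.float32)
im=cv2.remap(p['pixels'][:,:,::-1].copy(),uv[...,0],uv[...,1],cv2.INTER_CUBIC)
q=(.5735,.002,.115)
L=world(q,[[-.086,.125,0],[-.034,.125,0],[-.034,.1305,0],[-.086,.1305,0]]); cv2.polylines(im,[np.array([[(a[1]+.02)*k,(a[0]-.44)*k] for a in L],np.int32)],True,(0,0,255),1)
cv2.imwrite('pics/r3.png',np.hstack([im[:,:],im[:, :0]]))
E
```

```text
13.05 [0.49601569 0.17345527 0.14977315] [ 179.94296991    0.43270492 -173.06509246] [-0.29959833 -0.31999114 -0.82481341]
```

View pics/r3.png

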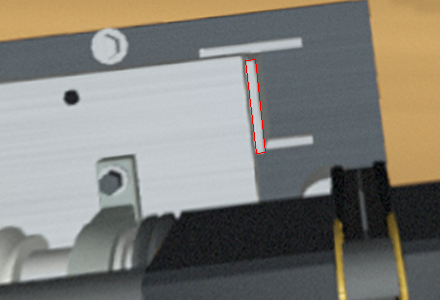

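The shim is home: its upright fills the outlined home position against the plate edge. Now I press corner 1 again.

Request:
{"op": "drive_tool", "data": {"angular": [[0,0,0],[0,0,0],[0,0,0],[0,0,0],[0,0,0],[0,0,0],[0,0,0]], "delta_pos": [[0.25,-2.8,0],[0,-2.8,0],[0,-2.8,0],[0,0,4],[0,0,3.5],[0,0,1.3],[0,0,0]], "gripper": [0,0,0,0,0,0,0]}}

```text
time_s: 13.75
tool_pos: [0.4987, 0.089, 0.0561]
tool_rot: [-179.9, -0.3, -173.0]
force: [-0.7, 1.1, 0.1]
grip_width: 0.0004
grasp_force: 0.0
```

Request:
{"op": "drive_tool", "data": {"angular": [[0,0,0],[0,0,0],[0,0,0],[0,0,0]], "delta_pos": [[0,0,0.2],[0,0,0.1],[0,0,0],[0,0,0]], "gripper": [0,0,0,0]}}

```text
time_s: 14.15
tool_pos: [0.5014, 0.0906, 0.0565]
tool_rot: [180.0, 0.1, -173.0]
force: [0.3, -0.6, 0.3]
grip_width: 0.0001
grasp_force: 0.0
```

Request:
{"op": "drive_tool", "data": {"angular": [[0,0,0],[0,0,0],[0,0,0],[0,0,0],[0,0,0]], "delta_pos": [[0,0,0.2],[0,0,0.15],[0,0,0.1],[0,0,0],[0,0,0]], "gripper": [0,0,0,0,0]}}

```text
time_s: 14.65
tool_pos: [0.5009, 0.0904, 0.0518]
tool_rot: [180.0, 0.0, -173.0]
force: [-2.4, 0.5, 6.5]
grip_width: 0.0005
grasp_force: 3.3
```

Request:
{"op": "drive_tool", "data": {"angular": [[0,0,0],[0,0,0]], "delta_pos": [[0,0,0.1],[0,0,0]], "gripper": [0,0]}}

```text
time_s: 14.85
tool_pos: [0.5009, 0.0904, 0.0517]
tool_rot: [180.0, -0.0, -173.0]
force: [-4.0, 0.1, 13.5]
grip_width: 0.0003
grasp_force: 6.7
```

Request:
{"op": "drive_tool", "data": {"angular": [[0,0,0],[0,0,0]], "delta_pos": [[0,0,0.1],[0,0,0]], "gripper": [0,0]}}

```text
time_s: 15.05
tool_pos: [0.5009, 0.0904, 0.0515]
tool_rot: [179.9, -0.0, -173.0]
force: [-7.7, -2.8, 20.0]
grip_width: 0.0006
grasp_force: 10.2
```

Corner 1 is firm now, moving under 0.5 mm at 20 N. I'll lift clear and hand in.

Request:
{"op": "drive_tool", "data": {"angular": [[0,0,0],[0,0,0],[0,0,0],[0,0,0],[0,0,0],[0,0,0],[0,0,0],[0,0,0]], "delta_pos": [[0,0,-0.3],[0,0,-1.5],[0,0,-4],[0,0,-4],[0,0,-4],[0,0,0],[0,0,0],[0,0,0]], "gripper": [0,0,0,0,0,0,0,0]}}

```text
time_s: 15.85
tool_pos: [0.4998, 0.0901, 0.1858]
tool_rot: [-180.0, -0.1, -173.0]
force: [0.3, -0.2, -1.3]
grip_width: 0.0005
grasp_force: 0.0
```

```bash
python3 - <<'E'
from h import *
p=eyes.read_camera('wrist'); o=telemetry.get_obs(); print(o['time_s'],o['tool_pos'],o['force'])
k=1700.; ys=-.22+np.arange(760)/k; xs=.45+np.arange(440)/k
YY,XX=np.meshgrid(ys,xs); uv=projf(p,np.stack([XX,YY,np.full_like(XX,.038)],-1)).astype(np.float32)
im=cv2.remap(p['pixels'][:,:,::-1].copy(),uv[...,0],uv[...,1],cv2.INTER_CUBIC)
q=(.5735,.002,.115)
for L in ([[-.09,.125,0],[.09,.125,0],[.09,-.125,0],[-.09,-.125,0]],[[-.086,.125,0],[-.034,.125,0],[-.034,.1305,0],[-.086,.1305,0]]):
    L=world(q,L); cv2.polylines(im,[np.array([[(a[1]+.22)*k,(a[0]-.45)*k] for a in L],np.int32)],True,(0,0,255),1)
cv2.imwrite('pics/r4.png',im)
E
```

```text
15.9 [0.49962467 0.09002856 0.18545196] [0.04589621 0.42794387 0.38552315]
```

View pics/r4.png

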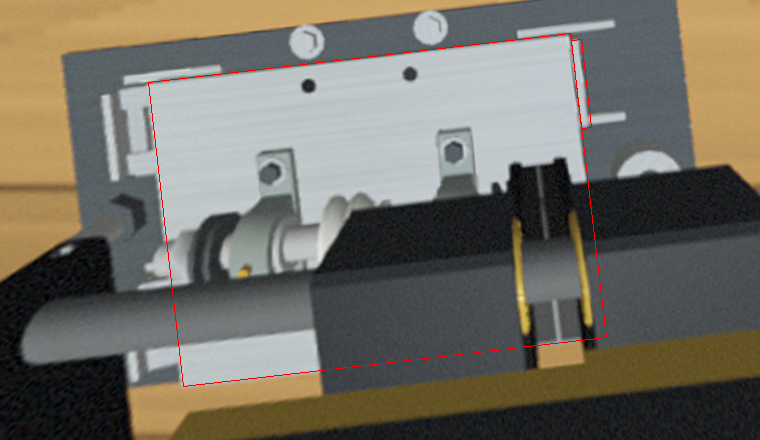

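The plate has not moved from its outline and shim 1 is seated at (580,82). The bolt, the collar and the right-hand shims are still in place.

```bash
python3 -c "
from h import *
print(env.sign_off())"
```

```text
the job is handed in; nothing more can be done
None
```

Corner 1 (near left) was the soft one: it sank about 4 mm by 8 N. I pressed shim 1 in to its stop, and the corner then held firm at up to 20 N, above the suggested 10–15 N. I didn't need to press the other three corners, and I handed the job in at about 16 s.

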